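# Stand the orange calibration standard in front of the depth camera

### The arm

A 6-joint arm with a two-finger parallel gripper is mounted at the origin on the work surface. World frame = base frame: x ahead of the robot, y to its left, z up, the work surface at z = 0. Lengths are in mm, angles in rad, forces in N, time in s.
With the tool pointing down it reaches from about 350 to 875 mm from the base axis. Payload 4.2 kg.
Tool frame: the origin (TCP) lies between the finger pads; the fingertips stand 14 mm ahead of it and the grasp point (between the pads) lies 5 mm behind it; z points along the fingers, y is the line along which they close (so a half turn about z gives the same grasp; the last joint's range is limited). The gripper opens to 85 mm and grips with 20 to 120 N. Pads are 22 mm wide; open, the fingers measure 114 mm over their backs; the gripper's body (76 mm by 85 mm) begins 54 mm behind the grasp point. The pads swing forward as they close: fully open they stand 13 mm farther back than shut.
Start: joints at [1.36, 0.385, 0.008, 0, -1.194, -0.259], TCP at [282.909, 557.281, 245.312] pointing down, gripper open.
Joint ranges: [-3.14, 3.14], [-1.21, 2.06], [-1.07, 1.41], [-3.16, 2.05], [-2.99, -0.16], [-3.1, 3.1]. Speed limits (rad/s): [2.79, 2.79, 3.14, 3.14, 3.14, 3.14].

### API

Orientations are given as a unit quaternion [x, y, z, w].
In Python, from bench import * gives the robot as it stands.
- The arm moves only by the tool carry_out, never from a script. Its argument "motion" is a list of rows, each a list of 7 numbers: the turn, a rotation vector about the tool's x, y, z in rad, then the shift along the tool's x, y, z in mm, then the opening, from -1 (shut) to 1 (fully open), so that 0 is half open. A call has 1 to 5 rows; each row is the pose to reach, as a shift and turn from the pose commanded when the call began, along the tool's axes at that moment; what a row does not reach only later rows make up. A row lasts 1/8 s, in which the tool goes at most 62.5 mm and 10.7 degrees, less where a joint would pass 70% of its speed; a pose out of reach is approached as far as the arm can. A call with a gripper value outside its range is refused whole. The fingers move at their own pace and stop on an object; the grip force is fixed at half the most. Time passes only in rows, so rows that repeat a pose let the fingers close. It gives the time, the measured TCP pose, the force, the opening and the grip force at its end, in the units of the state.
- read_state(): the state, without advancing time (a new reading comes with each control period).
- get_image(name): name is "side" or "top"; returns a dict with "color" (420x560x3 uint8, blue, green, red), "mtx" (3x3 intrinsics, pixels), "position" and "orientation" of the camera in the world. Camera axes: x right, y down, z forward; pixel columns grow to the right and rows downward; lengths in mm; the calibration is good to about 2 mm. A picture is of the moment at which its call begins. There is no depth.
- job_done(): hands the job in; it is judged then, once.
The state is a dict: "clock": time; "joints": joint angles; "joint_vel": joint speeds; "joint_efforts": joint torques, N m; "position": TCP position; "ee_rot": TCP orientation; "contact_force": force on the tool from outside, world axes, zero at the start; "wrist_torque": the same for the moment, N m; "gripper_width": finger opening in mm; "grasp_force": force on a finger pad.
Only numpy, scipy, OpenCV 4.12 (cv2) and the standard library are available. Lean on these libraries where they do the work, as an engineer would, in place of code of your own. Each camera call takes 0.05 s, during which the arm holds its last target. There are 200 camera calls.

### The job

Take the standard with the orange head out of the grey tray and stand it upright on the middle of the black disc in front of the depth camera. It is top-heavy on a small foot: set it down gently rather than dropping it, and let go so that it stays standing and still. Leave the blue and green standards standing where they are in the tray.

Things in the scene. Friction and masses are not known exactly. Their poses are not given: they have to be found in the camera images.
- orange_head (a point): The standard to move, 130 mm tall in all: a round dark steel foot 34 mm across and 10 mm thick, a thin steel stem 10 mm across, and on top an upright ORANGE plastic drum 40 mm across and 45 mm tall, good to grip from above at any yaw. 0.17 to 0.29 kg, most of it in the drum; it tips over if leaned by about 10 degrees. This point is the centre of the drum: 107.5 mm above the underside of the foot and 22.5 mm below the top; z points up along the stem.
- orange: The same orange-headed standard; origin at the centre of the underside of its foot, z up along the stem.
- disc_top (a point): Middle of the top face of the fixed black round disc (90 mm across, top 20 mm above the table, flat) with a thin white ring 60 mm across and a white dot in its middle. The disc stands on an aluminium base plate; a grey depth camera, its top 122 mm above the table, stands on the plate about 200 mm from the disc along this point's +y. z points up.
- tray: Fixed grey plastic parts tray, 100 x 275 mm, long along its own y, walls 25 mm high and 5 mm thick, floor 5 mm thick, two cross walls making three compartments in a row (centres 90 mm apart); one standard stands in each. Origin at the centre of its underside.
- blue_head (a point): Centre of the BLUE drum of another standard of the same shape and size, standing in the tray; to be left alone.
- green_head (a point): Centre of the GREEN drum of another standard of the same shape and size, standing in the tray; to be left alone.
Not all that is in view belongs to the job. There is more than one size of the orange; the job needs the middle-sized.

How it is judged:
By the outcome, as a careful person would: the job done as asked, in the order asked, and still so for the second after the job is handed in, with the robot touching nothing.
It also fails if it takes over 43 s, if anything falls off the work surface, if the arm or the gripper's body presses on something with over 40 N, if the wrist force passes 120 N, or if a joint passes its speed limit or range.

## Working session

There is one attempt and no reset: what is moved stays moved. The work goes in short steps, Python scripts to look and compute and a tool call to move; the robot and the scene stay as the last step left them, time stands still between calls to the robot, and variables do not carry over. Pictures are saved under pics/ and viewed, at most 10 in all, crops included, and the job is handed in when it is done.

Besides the shell and the picture viewer there is one more tool, called after "Emit:" as a command line: name --pt "numbers of a row" for each row, then --argument value for the rest. carry_out: Moves the arm, as the interface text tells. Its arguments: {"type":"object","properties":{"motion":{"type":"array"}},"required":["motion"]}

```bash
mkdir -p pics; cat > h.py <<'E'
from bench import *
import numpy as np, cv2
from scipy.spatial.transform import Rotation as R
def grab(n,f):
    d=get_image(n); cv2.imwrite(f,d["color"]); np.savez(n+".npz",**{k:np.array(v) for k,v in d.items()}); return d
def ray(n,u,v):
    d=np.load(n+".npz"); r=R.from_quat(d["orientation"]).as_matrix()@np.linalg.solve(d["mtx"],[u,v,1.]); return d["position"],r
def atz(n,u,v,z):
    p,r=ray(n,u,v); return p+r*(z-p[2])/r[2]
def tri(u,v):
    p,a=ray("top",*u); q,b=ray("side",*v)
    s=np.linalg.lstsq(np.c_[a,-b],q-p,rcond=None)[0]; A=p+a*s[0];B=q+b*s[1]; return (A+B)/2,np.linalg.norm(A-B)
E
python3 - <<'E'
from h import *
for n in("top","side"):
    d=grab(n,f"pics/{n}0.png"); print(n,d["mtx"],d["position"],d["orientation"])
print(read_state())
E
```

```text
top [[411.86604674   0.         282.67577263]
 [  0.         411.86604674 210.19166867]
 [  0.           0.           1.        ]] [376.10399836 -23.55714267 801.99270122] [-0.70268768  0.70570071 -0.06148126  0.06660769]
side [[440.98545217   0.         282.63871104]
 [  0.         440.98545217 206.40811125]
 [  0.           0.           1.        ]] [432.52646862 506.03115282 630.18979702] [-0.06979582  0.92058257 -0.38334285  0.02654312]
{'clock': 0.1, 'joints': array([ 1.35961262e+00,  3.85481063e-01,  6.76780610e-03, -4.19877906e-04,
       -1.19402642e+00, -2.58639718e-01]), 'joint_vel': array([-0.00083674, -0.00224189,  0.00176609,  0.00071552, -0.00057635,
       -0.00092709]), 'joint_efforts': array([-4.59287148e-04, -3.93315768e+01,  1.88930869e+01,  4.19796690e+00,
       -2.59910965e-03,  7.65872613e-06]), 'position': array([282.69609195, 556.85413004, 244.33443666]), 'ee_rot': array([ 9.72516392e-01, -2.32832312e-01, -1.72029613e-04,  9.76029436e-04]), 'contact_force': array([-0.48404655, -0.42533911, -0.05765197]), 'wrist_torque': array([-0.053417  , -0.02992076, -0.01743648]), 'grasp_force': 0.0, 'gripper_width': 85.71713403615931}
```

View pics/top0.png

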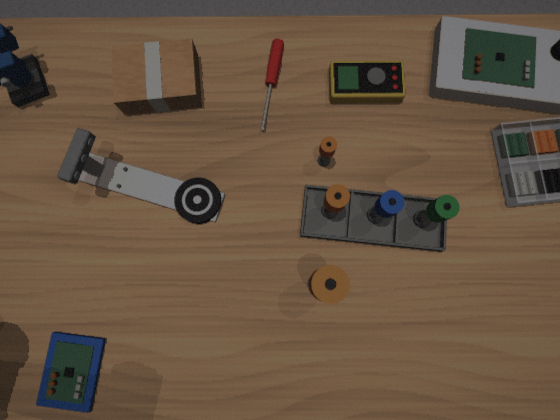

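View pics/side0.png

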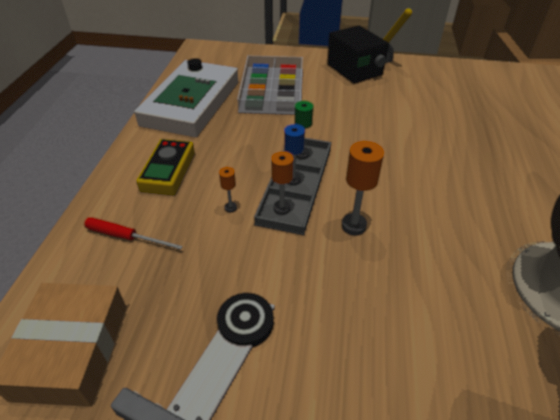

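Orange candidates in the top picture are the small one at (328,147), the one in the tray at (337,197) and the large one at (330,284). In the side picture they are at (228,178), (283,167) and (365,165). I choose the tray one, which is middle-sized and stands next to blue (391,204) and green (444,208). The disc dot is at about (198,200) top and (245,317) side. I'll check with a crop.

```bash
python3 - <<'E'
from h import *
t=cv2.imread("pics/top0.png");s=cv2.imread("pics/side0.png")
a=cv2.resize(t[175:255,295:375],(400,400),interpolation=2);b=cv2.resize(s[140:220,240:320],(400,400),interpolation=2)
cv2.imwrite("pics/crop1.png",np.hstack([a,b]))
for z in (20,):print("disc",atz("top",198,200,z),atz("side",245,317,z),tri((198,200),(245,317)))
print("cam",atz("top",78,156,122))
for n,u in dict(o=(338.5,196),b=(392,202),g=(446.5,206)).items(): print(n,atz("top",*u,135))
print("o side",atz("side",282.5,158,135),tri((338.5,196),(282.5,158)))
for u in ((305,187),(301,240),(446,198),(443,249)): print("tray",atz("top",*u,25))
print("big/small",atz("top",330,284,160),atz("top",328,147,90))
E
```

```text
disc [540.48840633 146.27127329  20.        ] [542.85466396 150.32132512  20.        ] (array([542.70266335, 147.42076869,  14.74215789]), np.float64(2.1720210518333722))
cam [597.73869554 334.28635853 122.        ]
o [ 521.87127628 -111.41152923  135.        ]
b [ 511.28574959 -199.2647966   135.        ]
g [ 504.11557589 -288.36297293  135.        ]
o side [ 523.0355528  -108.99003348  135.        ] (array([ 522.92772452, -111.75334594,  132.64651823]), np.float64(1.0597499585074572))
tray [564.0879587  -61.57018291  25.        ]
tray [461.10826087 -52.62769347  25.        ]
tray [ 540.89263203 -332.25307423   25.        ]
tray [ 442.95346372 -319.28993206   25.        ]
big/small [378.46507767 -91.23488242 160.        ] [ 622.37969674 -100.92362706   90.        ]
```

View pics/crop1.png

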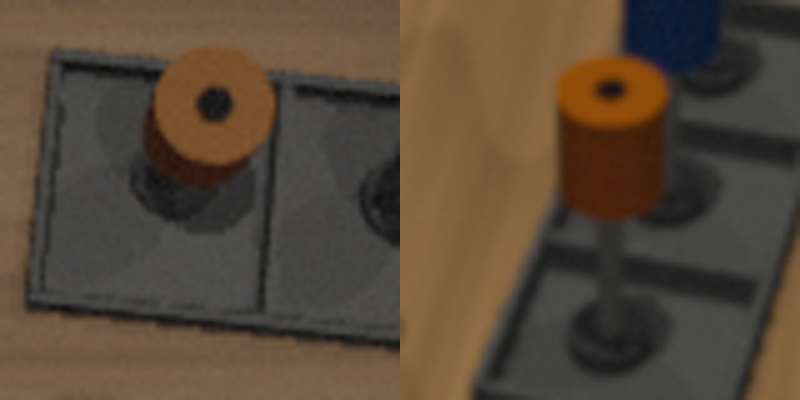

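The crop confirms it: the drum in the tray is about 24.4 px wide, which is 40 mm, so it is the middle size. Its top centre is at (338,196) top and (282,158) side, giving x≈522, y≈-110. The disc is at about (541.6,148). Next I'll work out the move over the drum.

```bash
cat >> h.py <<'E'
def plan(xyz,yaw):
    s=read_state(); r=R.from_quat(s["ee_rot"]); t=R.from_euler("z",yaw,degrees=True)*R.from_euler("x",180,degrees=True)
    print("t",round(s["clock"],2),"turn",(r.inv()*t).as_rotvec().round(4),"shift",r.inv().apply(np.array(xyz)-s["position"]).round(1),"at",s["position"].round(1),"w",round(s["gripper_width"],1),"F",s["contact_force"].round(1))
E
python3 -c "
from h import *
plan((522.2,-110.5,235),-95.7)"
```

```text
t 0.1 turn [ 0.0017 -0.0013  1.2003] shift [515.8 486.5  10.4] at [282.7 556.9 244.3] w 85.7 F [-0.5 -0.4 -0.1]
```

Emit:
carry_out --pt "0 0 1.2 516 486 10 1" --pt "0 0 1.2 516 486 10 1" --pt "0 0 1.2 516 486 10 1" --pt "0 0 1.2 516 486 10 1" --pt "0 0 1.2 516 486 10 1"

```text
clock: 0.72
position: [388.8, 261.2, 240.7]
ee_rot: [0.761, -0.649, -0.0, 0.0]
contact_force: [1.3, 0.9, 0.6]
gripper_width: 85.2
grasp_force: 0.0
```

```bash
python3 -c "
from h import *
plan((522.2,-110.5,235),-95.7)"
```

```text
t 0.72 turn [ 2.000e-04 -2.000e-04  2.573e-01] shift [388.  -73.3   5.8] at [388.8 261.2 240.7] w 85.2 F [1.3 0.9 0.6]
```

Emit:
carry_out --pt "0 0 0.26 385 -73 5 1" --pt "0 0 0.26 385 -73 5 1" --pt "0 0 0.26 385 -73 5 1" --pt "0 0 0.26 385 -73 5 1" --pt "0 0 0.26 385 -73 5 1"

```text
clock: 1.35
position: [496.4, -32.1, 236.8]
ee_rot: [-0.672, 0.74, 0.0, 0.0]
contact_force: [1.1, 1.3, 0.7]
gripper_width: 85.3
grasp_force: 0.0
```

```bash
python3 -c "
from h import *
plan((522.2,-110.5,160),-95.7)"
```

```text
t 1.35 turn [-0.      0.0001  0.0032] shift [ 75.5 -33.2  76.8] at [496.4 -32.1 236.8] w 85.3 F [1.1 1.3 0.7]
```

Emit:
carry_out --pt "0 0 0 75 -33 0 1" --pt "0 0 0 75 -33 0 1" --pt "0 0 0 75 -33 40 1" --pt "0 0 0 75 -33 75 1" --pt "0 0 0 75 -33 75 1"

```text
clock: 1.98
position: [519.6, -108.2, 159.2]
ee_rot: [-0.672, 0.741, 0.002, -0.003]
contact_force: [-1.2, -0.1, 0.6]
gripper_width: 85.3
grasp_force: 0.0
```

```bash
python3 - <<'E'
from h import *
plan((522.2,-110.5,109),-95.7)
a=grab("top","pics/t1.png")["color"];b=grab("side","pics/s1.png")["color"]
cv2.imwrite("pics/crop2.png",np.hstack([cv2.resize(a[150:250,290:390],(400,400),interpolation=2),cv2.resize(b[90:220,220:350],(400,400),interpolation=2)]))
E
```

```text
t 1.98 turn [ 0.0074 -0.0009  0.0023] shift [ 2.  -3.2 50.2] at [ 519.6 -108.2  159.2] w 85.3 F [-1.2 -0.1  0.6]
```

View pics/crop2.png

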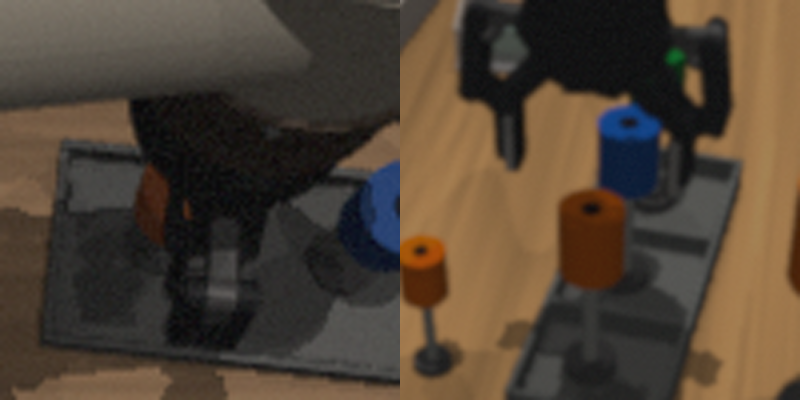

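The gripper straddles the orange drum: the fingers are at about 512 and 676 in the side crop, with the drum at 592. Blue is clear. I'll descend and grip next.

Emit:
carry_out --pt "0 0 0 2 -3 0 1" --pt "0 0 0 2 -3 15 1" --pt "0 0 0 2 -3 35 1" --pt "0 0 0 2 -3 50 1" --pt "0 0 0 2 -3 50 1"

```text
clock: 2.7
position: [523.7, -110.3, 110.5]
ee_rot: [-0.672, 0.74, 0.001, -0.001]
contact_force: [-1.0, 0.4, -0.2]
gripper_width: 85.3
grasp_force: 0.0
```

```bash
python3 - <<'E'
from h import *
plan((522.2,-110.5,109),-95.7)
E
```

```text
t 2.7 turn [ 0.0031 -0.0005  0.0029] shift [0.4 1.4 1.5] at [ 523.7 -110.3  110.5] w 85.3 F [-1.   0.4 -0.2]
```

Emit:
carry_out --pt "0 0 0 0 1 1 0.5" --pt "0 0 0 0 1 1 0.2" --pt "0 0 0 0 1 1 0.1" --pt "0 0 0 0 1 1 0.05" --pt "0 0 0 0 1 1 0.0"

```text
clock: 3.32
position: [523.6, -110.2, 111.1]
ee_rot: [-0.672, 0.74, -0.0, 0.0]
contact_force: [-0.3, -0.6, -0.2]
gripper_width: 43.1
grasp_force: 0.0
```

Emit:
carry_out --pt "0 0 0 0 0 0 -0.05" --pt "0 0 0 0 0 0 -0.1" --pt "0 0 0 0 0 0 -0.2" --pt "0 0 0 0 0 0 -0.5" --pt "0 0 0 0 0 0 -0.5"

```text
clock: 3.95
position: [523.6, -110.2, 111.2]
ee_rot: [-0.672, 0.74, -0.0, 0.0]
contact_force: [-1.2, 0.2, 4.9]
gripper_width: 39.0
grasp_force: 60.0
```

Emit:
carry_out --pt "0 0 0 0 0 -10 -0.5" --pt "0 0 0 0 0 -30 -0.5" --pt "0 0 0 0 0 -55 -0.5" --pt "0 0 0 0 0 -80 -0.5" --pt "0 0 0 0 0 -80 -0.5"

```text
clock: 4.58
position: [524.7, -110.0, 192.7]
ee_rot: [-0.672, 0.74, -0.001, 0.002]
contact_force: [0.2, 0.0, -2.7]
gripper_width: 38.9
grasp_force: 60.5
```

```bash
python3 - <<'E'
from h import *
plan((541.6,148.2,190),-95.7)
a=grab("top","pics/t2.png")["color"];b=grab("side","pics/s2.png")["color"]
cv2.imwrite("pics/crop3.png",np.hstack([cv2.resize(a[120:270,270:420],(400,400),interpolation=2),cv2.resize(b[60:220,200:360],(400,400),interpolation=2)]))
E
```

```text
t 4.58 turn [-0.0047  0.0009  0.0031] shift [-258.7    8.1    2.9] at [ 524.7 -110.   192.7] w 38.9 F [ 0.2  0.  -2.7]
```

View pics/crop3.png

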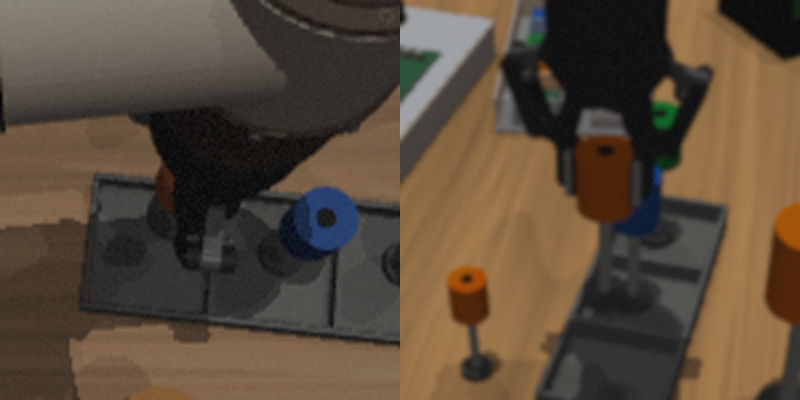

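Held upright and clear of the tray wall, with the drum between the pads at (605,180) in the side crop; blue and green still stand. Carrying to the disc.

Emit:
carry_out --pt "0 0 0 -40 1 0 -0.5" --pt "0 0 0 -90 3 0 -0.5" --pt "0 0 0 -145 5 0 -0.5" --pt "0 0 0 -195 6 0 -0.5" --pt "0 0 0 -235 7 0 -0.5"

```text
clock: 5.3
position: [538.3, 126.1, 189.0]
ee_rot: [-0.672, 0.74, 0.001, -0.002]
contact_force: [1.1, -0.5, -1.7]
gripper_width: 38.8
grasp_force: 60.5
```

Emit:
carry_out --pt "0 0 0 -15 1 0 -0.5" --pt "0 0 0 -24 1 0 -0.5" --pt "0 0 0 -24 1 20 -0.5" --pt "0 0 0 -24 1 45 -0.5" --pt "0 0 0 -24 1 45 -0.5"

```text
clock: 5.92
position: [539.0, 146.6, 143.7]
ee_rot: [-0.672, 0.741, 0.001, -0.003]
contact_force: [-0.2, -0.2, -1.6]
gripper_width: 38.9
grasp_force: 60.6
```

Emit:
carry_out --pt "0 0 0 0 0 0 -0.5" --pt "0 0 0 0 0 0 -0.5"

```text
clock: 6.18
position: [541.3, 148.4, 147.1]
ee_rot: [-0.672, 0.74, -0.0, 0.001]
contact_force: [-0.7, 1.5, -1.9]
gripper_width: 38.7
grasp_force: 60.6
```

```bash
python3 - <<'E'
from h import *
plan((541.6,148.2,126.2),-95.7)
a=grab("top","pics/t3.png")["color"];b=grab("side","pics/s3.png")["color"]
cv2.imwrite("pics/crop4.png",np.hstack([cv2.resize(a[140:260,140:260],(400,400),interpolation=2),cv2.resize(b[220:360,180:320],(400,400),interpolation=2)]))
E
```

```text
t 6.17 turn [-0.002   0.0012  0.0027] shift [ 0.2 -0.3 20.9] at [541.3 148.4 147.1] w 38.7 F [-0.7  1.5 -1.9]
```

View pics/crop4.png

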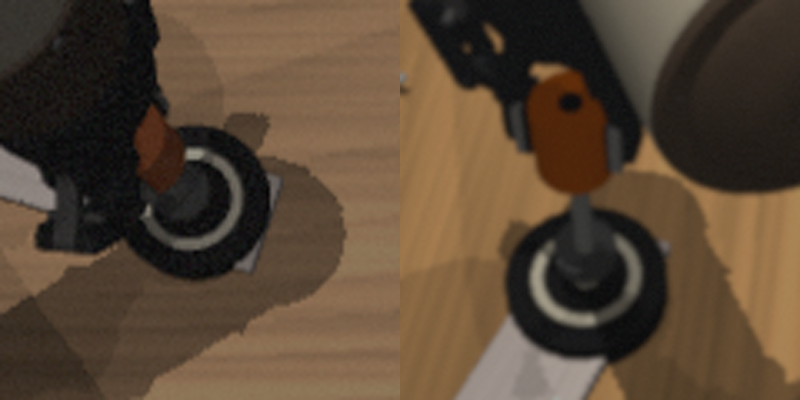

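The foot hangs over the ring: foot at about (585,262), ring centre at (585,285) in the side crop, as expected from 20 mm up. I'll lower it gently.

Emit:
carry_out --pt "0 0 0 0 0 5 -0.5" --pt "0 0 0 0 0 10 -0.5" --pt "0 0 0 0 0 14 -0.5" --pt "0 0 0 0 0 17 -0.5" --pt "0 0 0 0 0 17 -0.5"

```text
clock: 6.9
position: [540.4, 148.3, 128.5]
ee_rot: [-0.672, 0.74, 0.0, -0.0]
contact_force: [-0.3, 0.7, -0.9]
gripper_width: 38.6
grasp_force: 60.6
```

Emit:
carry_out --pt "0 0 0 0 0 0.5 -0.5" --pt "0 0 0 0 0 1 -0.5" --pt "0 0 0 0 0 1.5 -0.5" --pt "0 0 0 0 0 2 -0.5" --pt "0 0 0 0 0 2 -0.5"

```text
clock: 7.52
position: [540.5, 148.4, 126.9]
ee_rot: [-0.672, 0.74, 0.0, -0.0]
contact_force: [-0.2, -0.6, -1.2]
gripper_width: 38.9
grasp_force: 60.6
```

Not touching yet, so I'll check the placing here.

```bash
python3 - <<'E'
from h import *
plan((541.6,148.2,126.2),-95.7)
a=grab("top","pics/t4.png")["color"];b=grab("side","pics/s4.png")["color"]
cv2.imwrite("pics/crop5.png",np.hstack([cv2.resize(a[160:240,160:240],(400,400),interpolation=2),cv2.resize(b[270:360,200:290],(400,400),interpolation=2)]))
E
```

```text
t 7.53 turn [ 0.     -0.      0.0029] shift [ 0.1 -1.1  0.7] at [540.5 148.4 126.9] w 38.9 F [-0.2 -0.6 -1.2]
```

View pics/crop5.png

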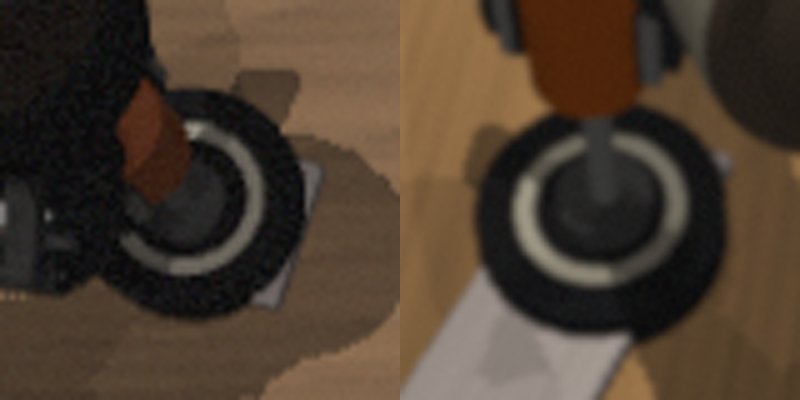

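The foot is inside the ring: centre at about (604,205), ring centre at (600,211) in the side crop, so 1 mm short in x. I'll trim by 1 mm and lower to contact.

Emit:
carry_out --pt "0 0 0 0 -1 0 -0.5" --pt "0 0 0 0 -1 0 -0.5" --pt "0 0 0 0 -1 0.4 -0.5" --pt "0 0 0 0 -1 0.8 -0.5" --pt "0 0 0 0 -1 0.8 -0.5"

```text
clock: 8.25
position: [541.5, 148.3, 126.2]
ee_rot: [-0.672, 0.74, -0.0, -0.0]
contact_force: [0.1, -0.0, -1.6]
gripper_width: 39.1
grasp_force: 60.6
```

Emit:
carry_out --pt "0 0 0 0 0 0.3 -0.5" --pt "0 0 0 0 0 0.6 -0.5" --pt "0 0 0 0 0 0.6 -0.5" --pt "0 0 0 0 0 0.6 -0.5"

```text
clock: 8.75
position: [541.6, 148.3, 126.2]
ee_rot: [-0.672, 0.74, -0.0, 0.0]
contact_force: [-2.6, -0.1, 5.4]
gripper_width: 38.8
grasp_force: 61.0
```

Contact: 5.4 N upward. I'll release slowly.

Emit:
carry_out --pt "0 0 0 0 0 0 -0.15" --pt "0 0 0 0 0 0 -0.1" --pt "0 0 0 0 0 0 -0.07" --pt "0 0 0 0 0 0 -0.04" --pt "0 0 0 0 0 0 -0.01"

```text
clock: 9.38
position: [541.6, 148.3, 125.1]
ee_rot: [-0.672, 0.74, 0.0, -0.0]
contact_force: [0.7, -0.2, -0.4]
gripper_width: 42.2
grasp_force: 0.0
```

Emit:
carry_out --pt "0 0 0 0 0 0 0.05" --pt "0 0 0 0 0 0 0.15" --pt "0 0 0 0 0 0 0.35" --pt "0 0 0 0 0 0 0.6" --pt "0 0 0 0 0 0 0.9"

```text
clock: 10.0
position: [541.6, 148.3, 125.5]
ee_rot: [-0.672, 0.74, -0.0, 0.0]
contact_force: [-0.3, -0.1, 1.2]
gripper_width: 81.2
grasp_force: 0.0
```

```bash
python3 - <<'E'
from h import *
plan((541.6,148.2,126.2),-95.7)
a=grab("top","pics/t5.png")["color"];b=grab("side","pics/s5.png")["color"]
cv2.imwrite("pics/crop6.png",np.hstack([cv2.resize(a[140:260,140:260],(400,400),interpolation=2),cv2.resize(b[220:360,180:320],(400,400),interpolation=2)]))
E
```

```text
t 10.0 turn [-0.0001  0.      0.003 ] shift [ 0.1 -0.  -0.7] at [541.6 148.3 125.5] w 81.2 F [-0.3 -0.1  1.2]
```

View pics/crop6.png

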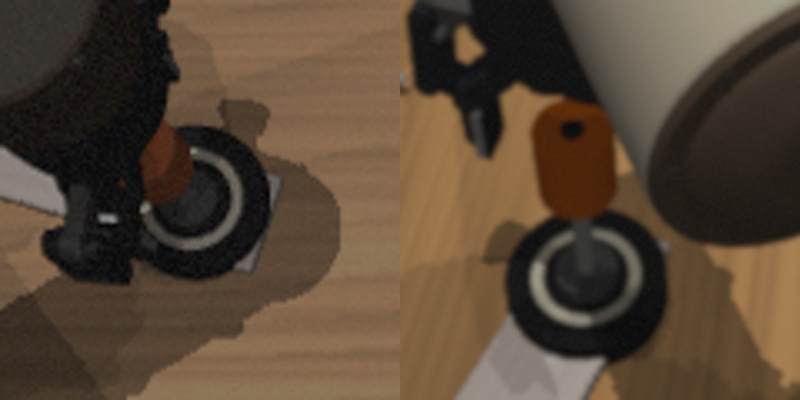

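The standard stands free and upright on the ring: drum at (573,160), foot at (588,270) in the side crop. I'll retreat straight up.

Emit:
carry_out --pt "0 0 0 0 0 -10 1" --pt "0 0 0 0 0 -30 1" --pt "0 0 0 0 0 -60 1" --pt "0 0 0 0 0 -95 1" --pt "0 0 0 0 0 -120 1"

```text
clock: 10.72
position: [542.0, 148.4, 248.2]
ee_rot: [-0.672, 0.74, -0.0, 0.001]
contact_force: [0.9, 0.5, 0.5]
gripper_width: 85.1
grasp_force: 0.0
```

Emit:
carry_out --pt "0 0 0 50 60 -10 1" --pt "0 0 0 100 120 -10 1" --pt "0 0 0 120 140 -10 1" --pt "0 0 0 120 140 -10 1" --pt "0 0 0 120 140 -10 1"

```text
clock: 11.35
position: [391.3, 42.6, 256.7]
ee_rot: [-0.672, 0.74, -0.0, 0.001]
contact_force: [-0.1, -0.8, 0.1]
gripper_width: 85.7
grasp_force: 0.0
```

```bash
python3 - <<'E'
from h import *
a=grab("top","pics/t6.png")["color"];b=grab("side","pics/s6.png")["color"]
cv2.imwrite("pics/both6.png",cv2.resize(np.hstack([a,b[:,:]]),(800,300),interpolation=3))
cv2.imwrite("pics/both6.png",np.vstack([cv2.imread("pics/both6.png"),np.hstack([cv2.resize(a[150:250,140:240],(300,300)),cv2.resize(b[230:370,175:315],(300,300)),np.zeros((300,200,3),np.uint8)])]))
E
```

```text
(no output)
```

View pics/both6.png

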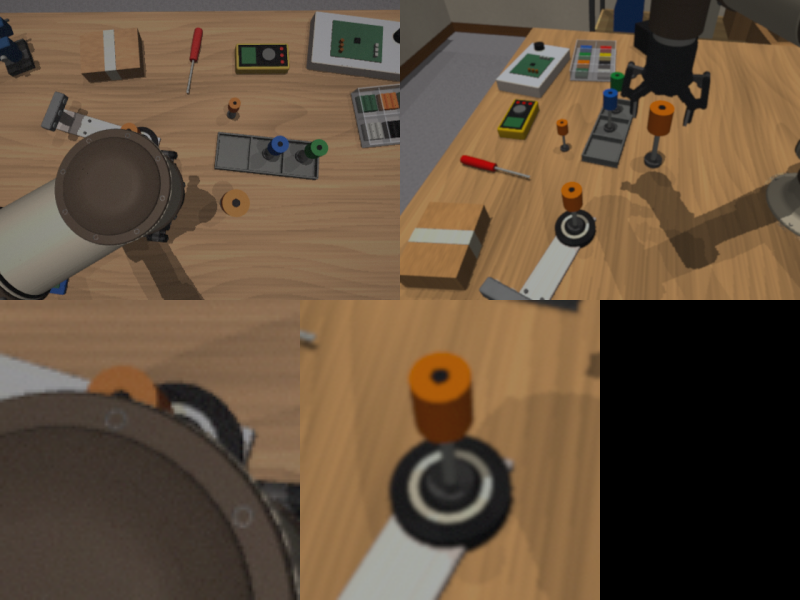

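The orange standard is upright and centred in the ring: drum at (441,395), foot at (450,485) in the bottom crop. Blue and green are still in the tray and the robot is clear. I'll hand the job in.

```bash
python3 -c "
from bench import *
print(job_done())"
```

```text
the job is handed in; nothing more can be done
None
```

The middle-sized orange standard is upright in the middle of the black disc, the blue and green ones are still standing in the tray, and I handed the job in at about 11.5 s; no verdict came back.

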